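# Put three dog-walk things back in their own holders

### The arm

A 6-joint arm with a two-finger parallel gripper is mounted at the origin on the work surface. World frame = base frame: x ahead of the robot, y to its left, z up, the work surface at z = 0. Lengths are in m, angles in degrees, forces in N, time in s.
With the tool pointing down it reaches from about 0.325 to 0.875 m from the base axis. Payload 4.4 kg.
Tool frame: the origin (TCP) lies midway between the tips of the shut fingers; the grasp point (between the pads) lies 19 mm behind it; z points along the fingers, y is the line along which they close (so a half turn about z gives the same grasp; the last joint's range is limited). The gripper opens to 85 mm and grips with 20 to 120 N. Pads are 22 mm wide; open, the fingers measure 114 mm over their backs; the gripper's body (76 mm by 85 mm) begins 54 mm behind the grasp point. The pads swing forward as they close: fully open they stand 13 mm farther back than shut.
Start: joints at [54.574, 11.837, 88.321, -0, 79.842, -8.623], TCP at [0.259, 0.513, 0.231] pointing down, gripper open.
Joint ranges: [-156.59, 156.59], [-49.26, 127.26], [12.9, 141.05], [-63.56, 243.56], [4.71, 150.69], [-161.64, 161.64]. Speed limits (degrees/s): [159.86, 159.86, 180, 180, 180, 180].

### API

Orientations are given as a 3x3 rotation matrix whose columns are the frame's x, y, z axes.
In Python, from cell import monitor, grab_frame, camera_info, job, models gives the robot as it stands. The module is installed in compiled form; this text tells all that it offers.
- The arm moves only by the tool arm_command, never from a script. Its argument "rows" is a list of rows, each a list of 7 numbers: the closure, from 0 (fully open) to 1 (shut), then the shift along the tool's x, y, z normalised to -1 to 1, where 1 is 15 cm, then the turn, a rotation vector about the tool's x, y, z normalised to -1 to 1, where 1 is 180 degrees. In form: [[grip, tx, ty, tz, ax, ay, az], ...]. A call has 1 to 5 rows; each row is the pose to reach, as a shift and turn from the pose commanded when the call began, along the tool's axes at that moment, turning the shorter way round; what a row does not reach only later rows make up. A row lasts 1/12 s, in which the tool goes at most 41.7 mm and 7.16 degrees, less where a joint would pass 70% of its speed; a pose out of reach is approached as far as the arm can. A call with a number of a shift or a turn outside -1 to 1 is refused whole. A call with a gripper value outside its range is refused whole. The fingers move at their own pace and stop on an object; the grip force is fixed at half the most. Time passes only in rows, so rows that repeat a pose let the fingers close. It gives the time, the measured TCP pose, the force, the opening and the grip force at its end, in the units of the state.
- monitor.state(): the state, without advancing time (a new reading comes with each control period).
- grab_frame(name): name is "side" or "top"; returns the picture (420x560x3 uint8, red, green, blue); there is no depth.
- camera_info(name): a dict with "fx", "fy", "cx", "cy" (pixels), "pose" (4x4, takes a point from camera to world coordinates). Camera axes: x right, y down, z forward; pixel columns grow to the right and rows downward; lengths in m; the calibration is good to about 2 mm. A picture is of the moment at which its call begins. camera_info takes no time and is no camera call.
- job.close_job(): hands the job in; it is judged then, once.
Trained networks look in the newest picture that a camera, given by its name, has taken for a name from the list of things; names that differ only in an ending like _2 or _b are one class to them, and where a whole thing is asked for, a point or a joint stands for the part that bears it (a point fixed in the world has none). Each returns a list of dicts, best first, with "p" (0 to 1); they miss things now and then, are a little off and sometimes report something else, mostly with a low value. They report only what shows in the picture. A call takes as long as a camera call. They do not tell look-alikes from the thing itself.
- models.regions_of(camera, target): "region" (420x560 bool, what is visible of it).
- models.tip_of(camera, target): "position" ([x, y, z] in m, in world coordinates, good to about 4 mm: a listed point, or the origin of a listed thing).
The state is a dict: "time_s": time; "qpos": joint angles; "joint_vel": joint speeds; "tau": joint torques, N m; "tcp_pos": TCP position; "tool_rot": TCP orientation; "force": force on the tool from outside, world axes, zero at the start; "wrist_torque": the same for the moment, N m; "grip_width": finger opening in m; "grasp_force": force on a finger pad.
Only numpy, scipy, OpenCV 4.12 (cv2) and the standard library are available. Lean on these libraries where they do the work, as an engineer would, in place of code of your own. Each camera call takes 0.05 s, during which the arm holds its last target. There are 200 camera calls.

### The job

On the dog-walk ledge the flashlight, the bag dispenser and the treat tin were put back in one another's holders: give each its own again, with the flashlight standing lens down in the black charger, the dispenser standing square in the square wooden tray, and the treat tin in the round grey coaster. The empty cork mat is free for parking one of them meanwhile. Keep them upright, set them down rather than dropping them, and leave the steel bowl, the chew ring and the balm tin where they are.

Things in the scene. Friction and masses are not known exactly. Their poses are not given: they have to be found in the camera images.
- flashlight_mid (a point): Silver aluminium flashlight, loose, 0.15-0.35 kg, upright on its lens end, at the start in the square tray. 140 mm tall: head 54 mm across up to 30 mm height, tapering to a 34 mm round body, plain from 75 mm up to the top. Flat toggle switch on the neck 62 mm up. This point: on its axis half-way up, 70 mm over its foot; z up. Grip the body 20 to 35 mm below its top.
- dispenser_mid (a point): Navy plastic bag dispenser, loose, 0.1-0.25 kg: square upright box 46 x 46 mm, corners rounded 5 mm, 90 mm tall, at the start in the round coaster. This point: its centre, 45 mm over its foot; x and y square to its sides (it stands turned about z), z up. It has no front: any of the four ways round will do. Best gripped 20 to 25 mm below its top.
- tin_mid (a point): Treat tin, plain stainless steel, loose, 0.18-0.36 kg: closed upright cylinder 54 mm in diameter, 84 mm tall, at the start in the charger's cup. This point: its centre, 42 mm over its foot; z up. Best gripped 20 to 25 mm below its top.
- charger_floor (a point): Flashlight charger, black plastic, fixed: round cup, inside 68 mm across at the floor, 76 mm at the rim, rim 22 mm over the table; base plate 116 x 88 mm. On its +x side a console block 62 mm wide (y), 40 mm tall, near face 58 mm from the cup's axis. This point: middle of the cup's flat floor, 6 mm over the table; x to the console, z up. Yaw varies.
- tray_floor (a point): The dispenser's tray, brown wood, fixed, square: 90 x 90 mm outside, 66 x 66 mm inside, rim 18 mm over the table. This point is the middle of its flat floor, 6 mm over the table; x and y along its sides, z up. Its yaw varies.
- coaster_floor (a point): The treat tin's coaster, grey plastic with a black rubber floor, fixed, round: 92 mm outside, 76 mm inside, rim 18 mm over the table. This point is the middle of its flat floor, 6 mm over the table; z up.
- mat_top (a point): An empty square cork mat 100 x 100 mm, 4 mm thick, fixed: the free spot. This point is the middle of its top face, 4 mm over the table; z up.
- bowl: Stainless steel dog bowl, loose, 144 mm across the rim, 48 mm tall, with a ball lying in it (top of the ball about 70 mm over the table). Origin: centre of its underside. A bystander, to be left alone.
- chew_mid (a point): Black rubber chew ring lying flat, loose, 76 mm across, 22 mm tall; this point is its centre. A bystander, to be left alone.
- balm_mid (a point): Flat round aluminium paw-balm tin, loose, 58 mm across, 22 mm tall; this point: its centre. A bystander, leave alone. Not listed, but standing by: a grey roll 55 mm tall between the two rear places, a white bottle 0.17 m tall far left, a brush far right, low boxes at the table's sides and back.
Not all that is in view belongs to the job. Leave any turquoise look-alike of the part that bears flashlight_mid alone. Of the things that look like the part that bears tin_mid, the smaller one is meant.

How it is judged (in metres and radians):
At the end, for the whole second after the job is handed in: Upright on the floor of its holder, released, at rest: flashlight in charger (axes within 12 mm), dispenser in tray (15 mm, sides within 17 degrees), treat tin in coaster (13 mm); each at its seated height within 5 mm. Bowl, chew ring, balm tin moved under 30 mm (horizontal distance between flashlight_mid and charger_floor below 0.012 m and z of flashlight_mid in the frame of charger_floor between 0.065 and 0.075 m and angle between each of flashlight_mid, dispenser_mid, tin_mid's own z axis and vertical below 0.12 rad and linear speed of each of flashlight, dispenser, tin below 0.02 m/s and horizontal distance between dispenser_mid and tray_floor below 0.015 m and z of dispenser_mid in the frame of tray_floor between 0.04 and 0.05 m and horizontal distance between tin_mid and coaster_floor below 0.013 m and z of tin_mid in the frame of coaster_floor between 0.037 and 0.047 m and (angle between the x axis of dispenser_mid and the x axis of tray_floor, either way round below 0.3 rad or angle between the x axis of dispenser_mid and the y axis of tray_floor, either way round below 0.3 rad) and distance of each of balm_mid, chew_mid, bowl from where it was at the start of the episode below 0.03 m); the robot touches nothing.
It fails at once if one of the three is tipped over (more than 35 degrees) (angle between any of flashlight_mid, dispenser_mid, tin_mid's own z axis and vertical above 0.6 rad).
It fails at once if one of the three is dropped (falls free from more than about 30 mm) ((contact force between flashlight and anything else below 0.02 N and linear speed of flashlight above 0.75 m/s) or (contact force between dispenser and anything else below 0.02 N and linear speed of dispenser above 0.75 m/s) or (contact force between tin and anything else below 0.02 N and linear speed of tin above 0.75 m/s)).
It fails at once if the bowl, the chew ring or the balm tin is shifted by more than 30 mm (distance of any of balm_mid, chew_mid, bowl from where it was at the start of the episode above 0.03 m).
It also fails if it takes over 115 s, if anything falls off the work surface, if the arm or the gripper's body presses on something with over 40 N, if the wrist force passes 120 N, or if a joint passes its speed limit or range.

## Working session

There is one attempt and no reset: what is moved stays moved. The work goes in short steps, Python scripts to look and compute and a tool call to move; the robot and the scene stay as the last step left them, time stands still between calls to the robot, and variables do not carry over. Pictures are saved under pics/ and viewed, at most 14 in all, crops included, and the job is handed in when it is done.

Besides the shell and the picture viewer there is one more tool, called after "Call:" as name(argument=value, ...) on one line, values as JSON. arm_command: Moves the arm, as the interface text tells. Its arguments: {"type":"object","properties":{"rows":{"type":"array"}},"required":["rows"]}

```bash
mkdir -p pics
python3 - <<'E'
from cell import monitor, grab_frame, camera_info, models
import cv2, numpy as np
for c in ("side","top"):
    im=grab_frame(c); cv2.imwrite(f"pics/{c}0.png",im[:,:,::-1])
    i=camera_info(c); print(c,i["fx"],i["cx"],i["cy"],np.round(i["pose"],3).tolist())
    for t in "flashlight_mid dispenser_mid tin_mid charger_floor tray_floor coaster_floor mat_top bowl chew_mid balm_mid".split():
        print(t,[(np.round(d["position"],3).tolist(),round(float(d["p"]),2)) for d in models.tip_of(c,t)])
s=monitor.state(); print({k:np.round(v,3).tolist() for k,v in s.items()})
E
```

```text
side 436.5949230804952 277.30786364887 200.81341665693301 [[0.941, -0.18, 0.287, 0.209], [-0.339, -0.51, 0.791, -0.813], [0.004, -0.841, -0.541, 0.636], [0.0, 0.0, 0.0, 1.0]]
flashlight_mid [([0.349, -0.269, 0.068], 0.84), ([0.478, -0.259, 0.074], 0.61)]
dispenser_mid [([0.476, -0.024, 0.051], 0.74)]
tin_mid [([0.459, 0.258, 0.047], 0.97), ([0.332, 0.32, 0.057], 0.78)]
charger_floor [([0.457, 0.261, 0.007], 0.63)]
tray_floor [([0.477, -0.265, 0.003], 0.89)]
coaster_floor [([0.474, -0.019, 0.002], 0.98), ([0.41, -0.132, 0.012], 0.23)]
mat_top [([0.629, -0.159, 0.006], 0.88)]
bowl [([0.671, 0.129, 0.002], 0.62)]
chew_mid [([0.373, 0.131, 0.01], 0.81), ([0.474, -0.026, 0.052], 0.38)]
balm_mid [([0.407, -0.132, 0.012], 0.7)]
top 447.0648792404032 279.07363530245954 217.01956547902438 [[0.018, -0.98, 0.199, 0.307], [-1.0, -0.018, 0.004, 0.029], [0.0, -0.199, -0.98, 1.13], [0.0, 0.0, 0.0, 1.0]]
flashlight_mid [([0.353, -0.268, 0.074], 0.69), ([0.482, -0.262, 0.081], 0.56)]
dispenser_mid [([0.477, -0.021, 0.051], 0.79), ([0.633, -0.169, 0.002], 0.3)]
tin_mid [([0.456, 0.262, 0.045], 0.79), ([0.668, 0.13, -0.001], 0.56)]
charger_floor [([0.452, 0.257, 0.006], 0.81), ([0.475, -0.024, 0.005], 0.35)]
tray_floor [([0.479, -0.261, 0.009], 0.93)]
coaster_floor [([0.473, -0.023, 0.005], 0.92)]
mat_top [([0.637, -0.17, 0.003], 0.78)]
bowl [([0.668, 0.13, 0.0], 0.73)]
chew_mid [([0.369, 0.126, 0.011], 0.67), ([0.633, -0.169, 0.003], 0.52)]
balm_mid [([0.412, -0.135, 0.01], 0.66)]
{'time_s': 1.1, 'qpos': [54.574, 11.837, 88.322, -0.0, 79.842, -8.621], 'joint_vel': [-0.086, -0.038, 0.008, 0.144, -0.128, 0.099], 'tau': [-0.0, -38.306, -29.197, -0.0, 0.001, 0.0], 'tcp_pos': [0.259, 0.513, 0.231], 'tool_rot': [[-0.893, 0.451, -0.0], [0.451, 0.893, -0.0], [0.0, -0.0, -1.0]], 'force': [-0.471, 0.397, 0.791], 'wrist_torque': [0.011, 0.014, 0.031], 'grasp_force': 0.0, 'grip_width': 0.086}
```

View pics/side0.png

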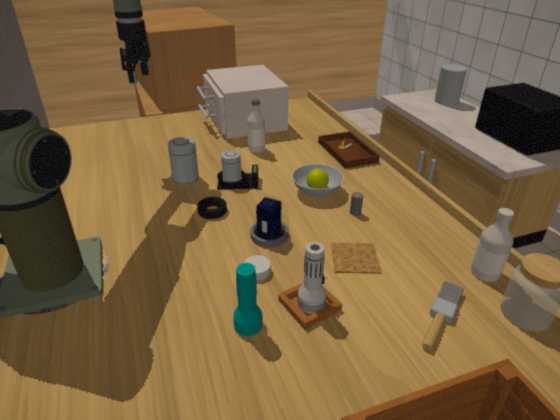

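View pics/top0.png

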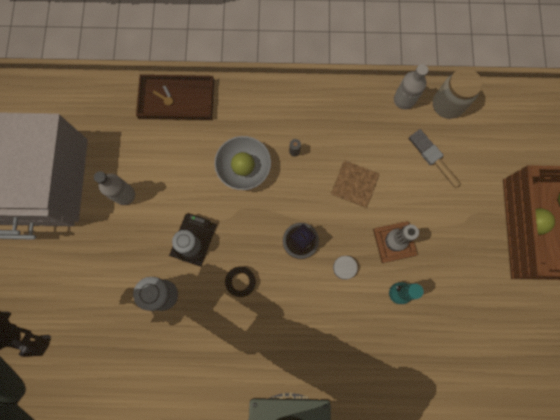

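Side view: flashlight candidates are silver (313,275), standing in the tray, and turquoise (247,300), which is the excluded look-alike, so I take the silver one. Tin candidates are the small one in the charger (232,167) and the larger one (183,160), and the smaller is meant. I'll confirm both and the yaws in one enlarged montage.

```bash
cat > h.py <<'E'
from cell import monitor, grab_frame, camera_info, models
import cv2, numpy as np
def proj(c,P):
    i=camera_info(c); T=np.linalg.inv(i["pose"]); q=T[:3,:3]@np.asarray(P,float)+T[:3,3]
    return [i["fx"]*q[0]/q[2]+i["cx"], i["fy"]*q[1]/q[2]+i["cy"]]
def rect(c,im,x,y,z,half=.09,n=260):
    # rectified plane view: up = +x world, left = +y world
    W=[[x+half,y+half,z],[x+half,y-half,z],[x-half,y-half,z],[x-half,y+half,z]]
    H=cv2.getPerspectiveTransform(np.float32([proj(c,w) for w in W]),np.float32([[0,0],[n,0],[n,n],[0,n]]))
    o=cv2.warpPerspective(im,H,(n,n),flags=cv2.INTER_CUBIC)
    o=cv2.convertScaleAbs(o,alpha=1.6,beta=15); cv2.drawMarker(o,(n//2,n//2),(255,0,0),0,12,1); return o
E
python3 - <<'E'
from h import *
t=grab_frame("top"); s=grab_frame("side")
A=[rect("top",t,.479,-.262,.018),rect("top",t,.455,.26,.006),rect("top",t,.476,-.022,.096,.06)]
B=[rect("side",s,.476,-.022,.096,.06),cv2.resize(s[230:340,225:345],(260,260)),cv2.resize(s[125:215,155:265],(260,260))]
cv2.imwrite("pics/m1.png",np.vstack([np.hstack(A),np.hstack(B)])[:,:,::-1])
E
```

```text
(no output)
```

View pics/m1.png

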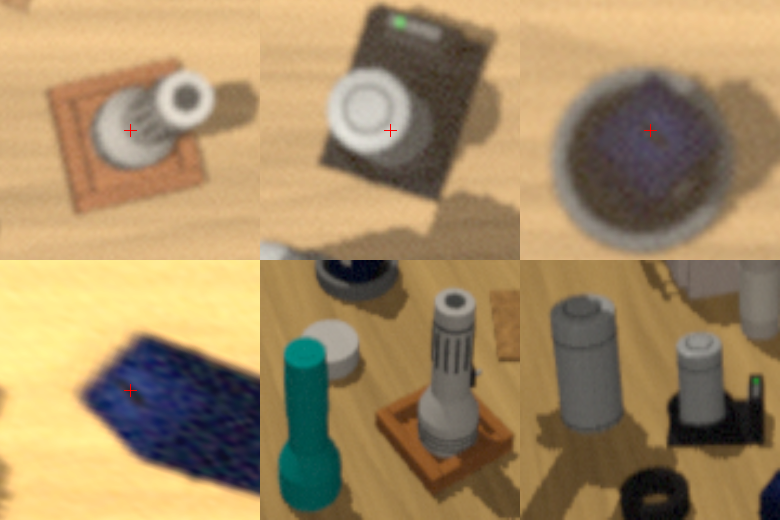

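The montage shows the silver flashlight in the brown tray (centre about (130,135)) with the turquoise one beside it, left. The small tin stands in the black charger with its green-lit console, and the larger tin is separate. The dispenser's top is a diamond, so it's turned about 45°. The tray is at about +14° and the charger's x axis at about -18.5°.

Order: dispenser to mat, tin to coaster, flashlight to charger, dispenser to tray.

```bash
cat > plan.py <<'E'
import numpy as np, math
def plan(pts, start=None):
    """pts: (x,y,z,yaw of tool y in deg). Prints normalised shift/turn from the previous pose, split so each call is <=0.14 m per axis"""
    if start is None:
        from cell import monitor
        s=monitor.state(); R=s["tool_rot"]; start=(*s["tcp_pos"],math.degrees(math.atan2(R[1][1],R[0][1])))
        print("at",np.round(start,4),"w",round(s["grip_width"],4),"F",np.round(s["force"],1),"t",round(s["time_s"],1),"tilt",np.round(np.array(R)[2],3))
    p=np.array(start,float)
    for q in pts:
        q=np.array(q,float); d=q-p
        n=max(1,math.ceil(np.linalg.norm(d[:3])/.19),math.ceil(abs(d[3])/33),math.ceil(np.abs(d[:2]).max()/.14),math.ceil(abs(d[2])/.14))
        print("->",q)
        for k in range(n):
            a=math.radians(p[3]); y=np.array([math.cos(a),math.sin(a),0]); x=np.array([-y[1],y[0],0])
            v=d[:3]/n
            print("   ",np.round([v@x/.15,v@y/.15,-v[2]/.15,0,0,-d[3]/n/180],3).tolist(), "rows>=%.1f"%(np.linalg.norm(v)/.0417))
            p=p+d/n
E
python3 -c "
from plan import plan
plan([(.475,-.024,.20,45),(.475,-.024,.048,45)])"
```

```text
at [ 0.2593  0.5132  0.2313 63.1988] w 0.0854 F [-0.  -0.1 -1.3] t 1.2 tilt [-0. -0. -1.]
-> [ 4.75e-01 -2.40e-02  2.00e-01  4.50e+01]
    [-0.725, -0.637, 0.052, 0.0, 0.0, 0.025] rows>=3.5
    [-0.773, -0.578, 0.052, 0.0, 0.0, 0.025] rows>=3.5
    [-0.816, -0.514, 0.052, 0.0, 0.0, 0.025] rows>=3.5
    [-0.854, -0.448, 0.052, 0.0, 0.0, 0.025] rows>=3.5
-> [ 4.75e-01 -2.40e-02  4.80e-02  4.50e+01]
    [-0.0, 0.0, 0.507, 0.0, 0.0, -0.0] rows>=1.8
    [-0.0, 0.0, 0.507, 0.0, 0.0, -0.0] rows>=1.8
```

Call:
arm_command(rows=[[0,-0.725,-0.637,0.052,0,0,0.025],[0,-0.725,-0.637,0.052,0,0,0.025],[0,-0.725,-0.637,0.052,0,0,0.025],[0,-0.725,-0.637,0.052,0,0,0.025],[0,-0.725,-0.637,0.052,0,0,0.025]])

```text
time_s: 1.62
tcp_pos: [0.3143, 0.3755, 0.2231]
tool_rot: [[-0.852, 0.523, -0.0], [0.523, 0.852, -0.002], [-0.001, -0.002, -1.0]]
force: [-0.2, 0.3, 0.7]
grip_width: 0.0854
grasp_force: 0.0
```

Call:
arm_command(rows=[[0,-0.773,-0.578,0.052,0,0,0.025],[0,-0.773,-0.578,0.052,0,0,0.025],[0,-0.773,-0.578,0.052,0,0,0.025],[0,-0.773,-0.578,0.052,0,0,0.025],[0,-0.773,-0.578,0.052,0,0,0.025]])

```text
time_s: 2.03
tcp_pos: [0.3685, 0.2421, 0.2157]
tool_rot: [[-0.808, 0.589, 0.001], [0.589, 0.808, -0.001], [-0.001, -0.0, -1.0]]
force: [0.6, 0.7, -0.7]
grip_width: 0.0855
grasp_force: 0.0
```

Call:
arm_command(rows=[[0,-0.816,-0.514,0.052,0,0,0.025],[0,-0.816,-0.514,0.052,0,0,0.025],[0,-0.816,-0.514,0.052,0,0,0.025],[0,-0.816,-0.514,0.052,0,0,0.025],[0,-0.816,-0.514,0.052,0,0,0.025]])

```text
time_s: 2.45
tcp_pos: [0.4232, 0.1084, 0.2082]
tool_rot: [[-0.76, 0.65, 0.001], [0.65, 0.76, -0.001], [-0.001, 0.0, -1.0]]
force: [0.4, 0.9, -0.2]
grip_width: 0.0853
grasp_force: 0.0
```

Call:
arm_command(rows=[[0,-0.854,-0.448,0.052,0,0,0.025],[0,-0.854,-0.448,0.052,0,0,0.025],[0,-0.854,-0.448,0.052,0,0,0.025],[0,-0.854,-0.448,0.052,0,0,0.025],[0,-0.854,-0.448,0.052,0,0,0.025]])

```text
time_s: 2.87
tcp_pos: [0.4778, -0.0255, 0.2003]
tool_rot: [[-0.707, 0.707, 0.002], [0.707, 0.707, -0.001], [-0.002, 0.001, -1.0]]
force: [0.4, 0.7, 1.1]
grip_width: 0.0851
grasp_force: 0.0
```

```bash
python3 -c "
from plan import plan
plan([(.475,-.024,.11,45),(.475,-.024,.048,45)])
from h import *
s=grab_frame('side'); cv2.imwrite('pics/a1.png',cv2.resize(s[130:290,190:370],None,fx=3,fy=3)[:,:,::-1])"
```

```text
at [ 4.77800e-01 -2.55000e-02  2.00300e-01  4.50167e+01] w 0.0851 F [0.4 0.7 1.1] t 2.9 tilt [-0.002  0.001 -1.   ]
-> [ 4.75e-01 -2.40e-02  1.10e-01  4.50e+01]
    [0.02, -0.006, 0.602, 0.0, 0.0, 0.0] rows>=2.2
-> [ 4.75e-01 -2.40e-02  4.80e-02  4.50e+01]
    [0.0, 0.0, 0.413, 0.0, 0.0, -0.0] rows>=1.5
```

View pics/a1.png

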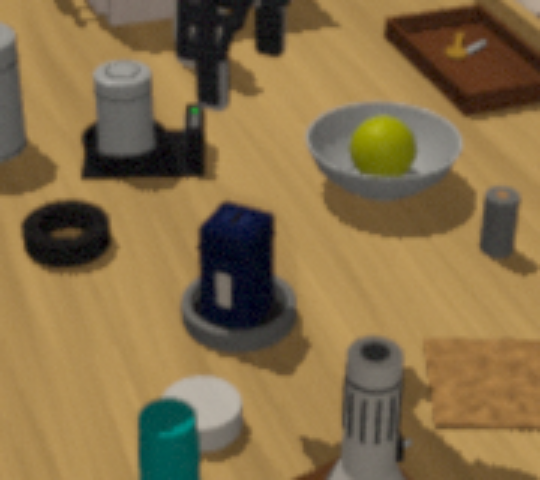

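Pic: dispenser at (237,265) in the crop stands clear with an edge toward the camera, consistent with 45°. Descend.

Call:
arm_command(rows=[[0,0,0,0.2,0,0,0],[0,0,0,0.4,0,0,0],[0,0,0,0.6,0,0,0],[0,0,0,0.75,0,0,0],[0,0,0,0.85,0,0,0]])

```text
time_s: 3.33
tcp_pos: [0.4735, -0.0205, 0.0701]
tool_rot: [[-0.711, 0.703, -0.004], [0.703, 0.711, 0.002], [0.005, -0.001, -1.0]]
force: [-0.3, 0.1, 0.3]
grip_width: 0.0854
grasp_force: 0.0
```

Call:
arm_command(rows=[[0,0,0,0.08,0,0,0],[0,0,0,0.163,0,0,0],[0,0,0,0.163,0,0,0],[0.6,0,0,0.163,0,0,0],[1,0,0,0.163,0,0,0]])

```text
time_s: 3.75
tcp_pos: [0.4763, -0.0224, 0.0489]
tool_rot: [[-0.711, 0.703, 0.001], [0.703, 0.711, 0.0], [-0.001, 0.001, -1.0]]
force: [-0.5, -0.1, 0.9]
grip_width: 0.0638
grasp_force: 0.0
```

Call:
arm_command(rows=[[1,0,0,0,0,0,0],[1,0,0,0,0,0,0],[1,0,0,0,0,0,0],[1,0,0,0,0,0,0],[1,0,0,0,0,0,0]])

```text
time_s: 4.17
tcp_pos: [0.477, -0.0237, 0.0495]
tool_rot: [[-0.709, 0.705, 0.003], [0.705, 0.709, 0.0], [-0.002, 0.002, -1.0]]
force: [0.1, 1.6, 6.6]
grip_width: 0.0456
grasp_force: 62.0
```

```bash
python3 -c "
from plan import plan
plan([(.475,-.024,.12,45),(.633,-.166,.12,45),(.633,-.166,.047,45)])
from h import *
for c in ('side','top'):
  grab_frame(c);print([(np.round(d['position'],3).tolist(),round(float(d['p']),2)) for d in models.tip_of(c,'dispenser_mid')])"
```

```text
at [ 4.77000e-01 -2.37000e-02  4.95000e-02  4.51774e+01] w 0.0456 F [0.1 1.6 6.6] t 4.2 tilt [-0.002  0.002 -1.   ]
-> [ 4.75e-01 -2.40e-02  1.20e-01  4.50e+01]
    [0.008, -0.011, -0.47, 0.0, 0.0, 0.001] rows>=1.7
-> [ 0.633 -0.166  0.12  45.   ]
    [-0.707, 0.038, -0.0, 0.0, 0.0, -0.0] rows>=2.5
    [-0.707, 0.038, -0.0, 0.0, 0.0, -0.0] rows>=2.5
-> [ 0.633 -0.166  0.047 45.   ]
    [0.0, 0.0, 0.487, 0.0, 0.0, -0.0] rows>=1.8
[([0.473, -0.026, 0.05], 0.68)]
[([0.477, -0.018, 0.05], 0.6)]
```

Call:
arm_command(rows=[[1,0,0,-0.1,0,0,0],[1,0,0,-0.22,0,0,0],[1,0,0,-0.34,0,0,0],[1,0,0,-0.47,0,0,0],[1,0,0,-0.47,0,0,0]])

```text
time_s: 4.78
tcp_pos: [0.4783, -0.0244, 0.122]
tool_rot: [[-0.709, 0.705, 0.007], [0.705, 0.709, -0.002], [-0.006, 0.004, -1.0]]
force: [1.3, -0.5, -2.0]
grip_width: 0.0456
grasp_force: 61.9
```

Call:
arm_command(rows=[[1,-0.12,0.006,0,0,0,0],[1,-0.27,0.014,0,0,0,0],[1,-0.42,0.022,0,0,0,0],[1,-0.57,0.03,0,0,0,0],[1,-0.707,0.038,0,0,0,0]])

```text
time_s: 5.2
tcp_pos: [0.5547, -0.095, 0.1168]
tool_rot: [[-0.709, 0.705, -0.002], [0.705, 0.709, 0.001], [0.002, -0.001, -1.0]]
force: [-0.0, 0.2, -1.7]
grip_width: 0.0455
grasp_force: 61.9
```

Call:
arm_command(rows=[[1,-0.15,0.008,0,0,0,0],[1,-0.3,0.016,0,0,0,0],[1,-0.45,0.024,0,0,0,0],[1,-0.6,0.032,0,0,0,0],[1,-0.707,0.038,0,0,0,0]])

```text
time_s: 5.62
tcp_pos: [0.6344, -0.1663, 0.1163]
tool_rot: [[-0.709, 0.705, -0.002], [0.705, 0.709, 0.0], [0.002, -0.001, -1.0]]
force: [-0.4, -0.6, -2.4]
grip_width: 0.0455
grasp_force: 61.9
```

Call:
arm_command(rows=[[1,0,0,0,0,0,0],[1,0,0,0.1,0,0,0],[1,0,0,0.2,0,0,0],[1,0,0,0.3,0,0,0],[1,0,0,0.38,0,0,0]])

```text
time_s: 6.03
tcp_pos: [0.632, -0.1639, 0.0586]
tool_rot: [[-0.71, 0.705, -0.004], [0.705, 0.71, 0.002], [0.004, -0.002, -1.0]]
force: [0.0, 0.4, -1.8]
grip_width: 0.0455
grasp_force: 61.9
```

Call:
arm_command(rows=[[1,0,0,0.03,0,0,0],[1,0,0,0.06,0,0,0],[1,0,0,0.08,0,0,0],[1,0,0,0.1,0,0,0],[1,0,0,0.1,0,0,0]])

```text
time_s: 6.45
tcp_pos: [0.6351, -0.1653, 0.0478]
tool_rot: [[-0.71, 0.705, 0.002], [0.705, 0.71, -0.001], [-0.002, 0.001, -1.0]]
force: [-0.5, 0.4, -3.2]
grip_width: 0.0457
grasp_force: 62.1
```

```bash
python3 -c "
from plan import plan
plan([(.633,-.166,.046,45)])
from h import *
s=grab_frame('side'); cv2.imwrite('pics/a2.png',cv2.resize(s[150:310,270:450],None,fx=3,fy=3)[:,:,::-1])"
```

```text
at [ 0.6351 -0.1653  0.0478 45.1991] w 0.0457 F [-0.5  0.4 -3.2] t 6.5 tilt [-0.002  0.001 -1.   ]
-> [ 0.633 -0.166  0.046 45.   ]
    [0.007, -0.013, 0.012, 0.0, 0.0, 0.001] rows>=0.1
```

View pics/a2.png

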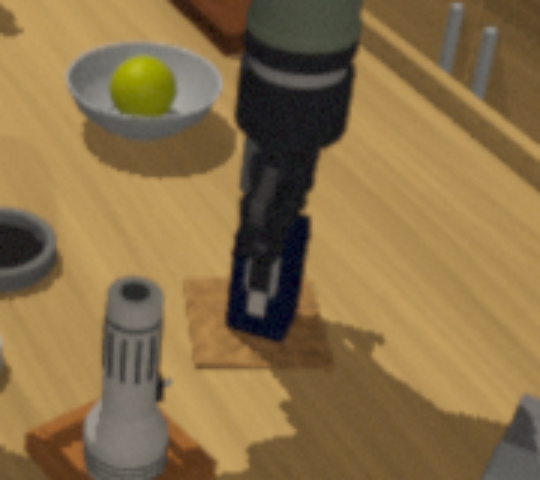

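Crop: the dispenser stands on the cork mat near its centre (265,330), upright. Release, then go to the tin.

Call:
arm_command(rows=[[1,0,0,0.006,0,0,0],[0,0,0,0.006,0,0,0],[0,0,0,0.006,0,0,0],[0,0,0,0.006,0,0,0],[0,0,0,0.006,0,0,0]])

```text
time_s: 6.92
tcp_pos: [0.6344, -0.1651, 0.0459]
tool_rot: [[-0.71, 0.705, 0.0], [0.705, 0.71, -0.0], [-0.0, 0.0, -1.0]]
force: [0.7, 0.1, -0.1]
grip_width: 0.0855
grasp_force: 0.0
```

Call:
arm_command(rows=[[0,0,0,-0.1,0,0,0],[0,0,0,-0.25,0,0,0],[0,0,0,-0.45,0,0,0],[0,0,0,-0.65,0,0,0],[0,0,0,-0.75,0,0,0]])

```text
time_s: 7.33
tcp_pos: [0.6363, -0.1658, 0.1627]
tool_rot: [[-0.71, 0.705, 0.006], [0.705, 0.71, -0.002], [-0.006, 0.003, -1.0]]
force: [0.6, -0.3, 0.7]
grip_width: 0.0852
grasp_force: 0.0
```

```bash
python3 -c "
from plan import plan
plan([(.456,.26,.16,71.5),(.456,.26,.042,71.5)])"
```

```text
at [ 0.6363 -0.1658  0.1627 45.2045] w 0.0852 F [ 0.6 -0.3  0.7] t 7.3 tilt [-0.006  0.003 -1.   ]
-> [ 0.456  0.26   0.16  71.5  ]
    [0.713, 0.292, 0.005, 0.0, 0.0, -0.037] rows>=2.8
    [0.675, 0.372, 0.005, 0.0, 0.0, -0.037] rows>=2.8
    [0.628, 0.446, 0.005, 0.0, 0.0, -0.037] rows>=2.8
    [0.573, 0.515, 0.005, 0.0, 0.0, -0.037] rows>=2.8
-> [4.56e-01 2.60e-01 4.20e-02 7.15e+01]
    [-0.0, 0.0, 0.787, 0.0, 0.0, -0.0] rows>=2.8
```

Call:
arm_command(rows=[[0,0.3,0.12,0,0,0,-0.015],[0,0.713,0.292,0.005,0,0,-0.037],[0,0.713,0.292,0.005,0,0,-0.037],[0,0.713,0.292,0.005,0,0,-0.037]])

```text
time_s: 7.67
tcp_pos: [0.5862, -0.053, 0.1569]
tool_rot: [[-0.789, 0.614, -0.004], [0.614, 0.789, 0.003], [0.005, 0.001, -1.0]]
force: [-1.4, -0.2, -0.7]
grip_width: 0.0854
grasp_force: 0.0
```

Call:
arm_command(rows=[[0,0.675,0.372,0.005,0,0,-0.037],[0,0.675,0.372,0.005,0,0,-0.037],[0,0.675,0.372,0.005,0,0,-0.037],[0,0.675,0.372,0.005,0,0,-0.037]])

```text
time_s: 8.0
tcp_pos: [0.5411, 0.0526, 0.1562]
tool_rot: [[-0.855, 0.518, -0.003], [0.518, 0.855, 0.003], [0.004, 0.001, -1.0]]
force: [0.2, -0.4, -0.7]
grip_width: 0.0854
grasp_force: 0.0
```

Call:
arm_command(rows=[[0,0.628,0.446,0.005,0,0,-0.037],[0,0.628,0.446,0.005,0,0,-0.037],[0,0.628,0.446,0.005,0,0,-0.037],[0,0.628,0.446,0.005,0,0,-0.037]])

```text
time_s: 8.33
tcp_pos: [0.4964, 0.158, 0.1558]
tool_rot: [[-0.91, 0.415, -0.002], [0.415, 0.91, 0.002], [0.002, 0.001, -1.0]]
force: [0.9, -0.0, 0.0]
grip_width: 0.0853
grasp_force: 0.0
```

Call:
arm_command(rows=[[0,0.573,0.515,0.005,0,0,-0.037],[0,0.573,0.515,0.005,0,0,-0.037],[0,0.573,0.515,0.005,0,0,-0.037],[0,0.573,0.515,0.005,0,0,-0.037],[0,0.573,0.515,0.005,0,0,-0.037]])

```text
time_s: 8.75
tcp_pos: [0.4533, 0.2608, 0.1553]
tool_rot: [[-0.951, 0.309, 0.001], [0.309, 0.951, -0.001], [-0.001, -0.0, -1.0]]
force: [0.5, -0.2, -0.0]
grip_width: 0.0852
grasp_force: 0.0
```

```bash
python3 -c "
from plan import plan
plan([(.456,.26,.11,71.5),(.456,.26,.042,71.5)])
from h import *
for c in ('side','top'):
  grab_frame(c)
  for t in ('tin_mid','coaster_floor','dispenser_mid'): print([(np.round(d['position'],3).tolist(),round(float(d['p']),2)) for d in models.tip_of(c,t)])
s=grab_frame('side'); cv2.imwrite('pics/a3.png',cv2.resize(s[80:240,150:330],None,fx=3,fy=3)[:,:,::-1])"
```

```text
at [ 0.4533  0.2608  0.1553 72.0047] w 0.0852 F [ 0.5 -0.2 -0. ] t 8.8 tilt [-0.001 -0.    -1.   ]
-> [ 0.456  0.26   0.11  71.5  ]
    [-0.018, 0.001, 0.302, 0.0, 0.0, 0.003] rows>=1.1
-> [4.56e-01 2.60e-01 4.20e-02 7.15e+01]
    [0.0, 0.0, 0.453, 0.0, 0.0, -0.0] rows>=1.6
[([0.458, 0.258, 0.046], 0.81)]
[([0.474, -0.024, 0.004], 0.76)]
[([0.634, -0.164, 0.049], 0.64)]
[([0.455, 0.259, 0.047], 0.49)]
[([0.474, -0.021, 0.002], 0.68)]
[([0.638, -0.164, 0.047], 0.88)]
```

View pics/a3.png

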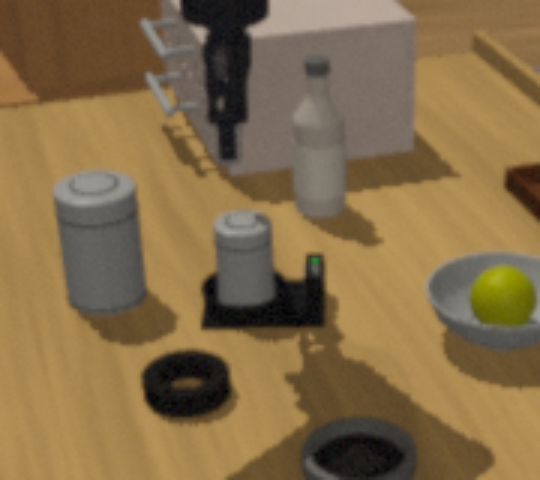

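Crop: gripper hangs over the small tin (244,260) in the charger, and the larger tin (100,245) is clear. Descend and grip.

Call:
arm_command(rows=[[0,-0.018,0,0.15,0,0,0],[0,-0.018,0,0.3,0,0,0],[0,-0.018,0,0.45,0,0,0],[0,-0.018,0,0.55,0,0,0],[0,-0.018,0,0.6,0,0,0]])

```text
time_s: 9.62
tcp_pos: [0.454, 0.2584, 0.0628]
tool_rot: [[-0.95, 0.312, -0.004], [0.312, 0.95, -0.002], [0.003, -0.003, -1.0]]
force: [-0.1, -0.5, -0.2]
grip_width: 0.0859
grasp_force: 0.0
```

Call:
arm_command(rows=[[0,0,0,0.08,0,0,0],[0,0,0,0.16,0,0,0],[0,0,0,0.16,0,0,0],[0.6,0,0,0.16,0,0,0],[1,0,0,0.16,0,0,0]])

```text
time_s: 10.03
tcp_pos: [0.4563, 0.2597, 0.0419]
tool_rot: [[-0.95, 0.312, 0.001], [0.312, 0.95, 0.0], [-0.001, 0.001, -1.0]]
force: [-0.2, 0.3, -1.1]
grip_width: 0.0639
grasp_force: 0.0
```

Call:
arm_command(rows=[[1,0,0,0,0,0,0],[1,0,0,0,0,0,0],[1,0,0,0,0,0,0],[1,0,0,0,0,0,0],[1,0,0,0,0,0,0]])

```text
time_s: 10.45
tcp_pos: [0.4569, 0.2599, 0.0425]
tool_rot: [[-0.95, 0.312, 0.003], [0.312, 0.95, 0.001], [-0.002, 0.002, -1.0]]
force: [-0.3, -0.6, 6.4]
grip_width: 0.0526
grasp_force: 63.4
```

```bash
python3 -c "
from plan import plan
plan([(.457,.26,.12,71.5),(.474,-.023,.12,60),(.474,-.023,.043,60)])"
```

```text
at [4.56900e-01 2.59900e-01 4.25000e-02 7.18424e+01] w 0.0526 F [-0.3 -0.6  6.4] t 10.4 tilt [-0.002  0.002 -1.   ]
-> [ 0.457  0.26   0.12  71.5  ]
    [-0.0, 0.001, -0.517, 0.0, 0.0, 0.002] rows>=1.9
-> [ 4.74e-01 -2.30e-02  1.20e-01  6.00e+01]
    [-0.235, -0.584, -0.0, 0.0, 0.0, 0.021] rows>=2.3
    [-0.274, -0.567, -0.0, 0.0, 0.0, 0.021] rows>=2.3
    [-0.311, -0.548, -0.0, 0.0, 0.0, 0.021] rows>=2.3
-> [ 4.74e-01 -2.30e-02  4.30e-02  6.00e+01]
    [-0.0, -0.0, 0.513, 0.0, 0.0, -0.0] rows>=1.8
```

Call:
arm_command(rows=[[1,0,0,-0.1,0,0,0],[1,0,0,-0.22,0,0,0],[1,0,0,-0.36,0,0,0],[1,0,0,-0.52,0,0,0],[1,0,0,-0.52,0,0,0]])

```text
time_s: 10.87
tcp_pos: [0.4584, 0.2606, 0.1232]
tool_rot: [[-0.95, 0.312, 0.007], [0.312, 0.95, 0.003], [-0.006, 0.005, -1.0]]
force: [2.5, 1.5, -2.8]
grip_width: 0.0527
grasp_force: 63.7
```

Call:
arm_command(rows=[[1,-0.04,-0.1,0,0,0,0.004],[1,-0.08,-0.21,0,0,0,0.008],[1,-0.13,-0.33,0,0,0,0.012],[1,-0.18,-0.46,0,0,0,0.016],[1,-0.235,-0.584,0,0,0,0.021]])

```text
time_s: 11.28
tcp_pos: [0.46, 0.1642, 0.1172]
tool_rot: [[-0.928, 0.374, -0.004], [0.374, 0.928, -0.001], [0.003, -0.002, -1.0]]
force: [0.0, -0.1, -2.9]
grip_width: 0.0525
grasp_force: 63.7
```

Call:
arm_command(rows=[[1,-0.055,-0.113,0,0,0,0.004],[1,-0.11,-0.227,0,0,0,0.008],[1,-0.165,-0.34,0,0,0,0.012],[1,-0.22,-0.454,0,0,0,0.016],[1,-0.274,-0.567,0,0,0,0.021]])

```text
time_s: 11.7
tcp_pos: [0.4666, 0.0701, 0.1173]
tool_rot: [[-0.901, 0.435, -0.003], [0.435, 0.901, 0.0], [0.003, -0.001, -1.0]]
force: [-0.4, -0.4, -2.9]
grip_width: 0.0523
grasp_force: 63.7
```

Call:
arm_command(rows=[[1,-0.08,-0.14,0,0,0,0.004],[1,-0.16,-0.28,0,0,0,0.008],[1,-0.23,-0.41,0,0,0,0.012],[1,-0.28,-0.5,0,0,0,0.016],[1,-0.311,-0.548,0,0,0,0.021]])

```text
time_s: 12.12
tcp_pos: [0.4732, -0.0248, 0.1175]
tool_rot: [[-0.869, 0.495, -0.003], [0.495, 0.869, 0.0], [0.003, -0.001, -1.0]]
force: [0.5, 0.7, -3.3]
grip_width: 0.0529
grasp_force: 63.8
```

Call:
arm_command(rows=[[1,0,0,0.1,0,0,0],[1,0,0,0.2,0,0,0],[1,0,0,0.3,0,0,0],[1,0,0,0.3,0,0,0],[1,0,0,0.3,0,0,0]])

```text
time_s: 12.53
tcp_pos: [0.4726, -0.0226, 0.0725]
tool_rot: [[-0.87, 0.492, -0.004], [0.492, 0.87, 0.001], [0.004, -0.001, -1.0]]
force: [0.5, -0.4, -2.9]
grip_width: 0.0526
grasp_force: 63.7
```

```bash
python3 -c "
from plan import plan
plan([(.474,-.023,.043,60)])
from h import *
for c in ('side','top'):
  grab_frame(c)
  for t in ('tin_mid','coaster_floor'): print([(np.round(d['position'],3).tolist(),round(float(d['p']),2)) for d in models.tip_of(c,t)])"
```

```text
at [ 4.72600e-01 -2.26000e-02  7.25000e-02  6.05018e+01] w 0.0526 F [ 0.5 -0.4 -2.9] t 12.5 tilt [ 0.004 -0.001 -1.   ]
-> [ 4.74e-01 -2.30e-02  4.30e-02  6.00e+01]
    [-0.009, 0.002, 0.197, 0.0, 0.0, 0.003] rows>=0.7
[([0.473, -0.023, 0.074], 0.97), ([0.335, 0.324, 0.062], 0.82), ([0.632, -0.162, 0.002], 0.53)]
[([0.474, -0.025, 0.006], 0.83)]
[([0.338, 0.321, 0.061], 0.7), ([0.475, -0.023, 0.08], 0.63)]
[([0.473, -0.025, 0.004], 0.78)]
```

Call:
arm_command(rows=[[1,0,0,0.05,0,0,0],[1,-0.005,0,0.1,0,0,0],[1,-0.005,0,0.15,0,0,0],[1,-0.005,0,0.18,0,0,0],[1,-0.005,0,0.195,0,0,0]])

```text
time_s: 13.25
tcp_pos: [0.474, -0.0235, 0.0435]
tool_rot: [[-0.87, 0.493, -0.003], [0.493, 0.87, 0.001], [0.003, -0.001, -1.0]]
force: [-0.8, 0.6, -2.5]
grip_width: 0.0526
grasp_force: 63.7
```

Call:
arm_command(rows=[[1,0,0,0.003,0,0,0],[1,0,0,0.003,0,0,0],[0,0,0,0.003,0,0,0],[0,0,0,0.003,0,0,0],[0,0,0,0.003,0,0,0]])

```text
time_s: 13.67
tcp_pos: [0.4761, -0.0239, 0.0454]
tool_rot: [[-0.87, 0.492, 0.002], [0.492, 0.87, -0.0], [-0.002, 0.001, -1.0]]
force: [0.2, -0.9, 1.2]
grip_width: 0.0847
grasp_force: 0.0
```

```bash
python3 -c "
from plan import plan
plan([(.474,-.023,.2,60),(.478,-.262,.2,90),(.478,-.262,.098,90)])
from h import *
for c in ('side','top'):
  grab_frame(c)
  for t in ('tin_mid','flashlight_mid','tray_floor','charger_floor'): print([(np.round(d['position'],3).tolist(),round(float(d['p']),2)) for d in models.tip_of(c,t)])"
```

```text
at [ 4.76100e-01 -2.39000e-02  4.54000e-02  6.04962e+01] w 0.0847 F [ 0.2 -0.9  1.2] t 13.7 tilt [-0.002  0.001 -1.   ]
-> [ 4.74e-01 -2.30e-02  2.00e-01  6.00e+01]
    [0.008, -0.001, -0.515, 0.0, 0.0, 0.001] rows>=1.9
    [0.008, -0.001, -0.515, 0.0, 0.0, 0.001] rows>=1.9
-> [ 0.478 -0.262  0.2   90.   ]
    [-0.41, -0.683, -0.0, 0.0, 0.0, -0.083] rows>=2.9
    [-0.219, -0.766, -0.0, 0.0, 0.0, -0.083] rows>=2.9
-> [ 0.478 -0.262  0.098 90.   ]
    [0.0, 0.0, 0.68, 0.0, 0.0, -0.0] rows>=2.4
[([0.477, -0.025, 0.047], 0.89), ([0.335, 0.322, 0.059], 0.63), ([0.41, -0.135, 0.012], 0.63)]
[([0.478, -0.259, 0.074], 0.92), ([0.354, -0.266, 0.07], 0.64)]
[([0.477, -0.264, 0.005], 0.96)]
[([0.457, 0.26, 0.006], 0.78)]
[([0.477, -0.021, 0.046], 0.63), ([0.337, 0.32, 0.061], 0.63)]
[([0.478, -0.262, 0.081], 0.6), ([0.349, -0.267, 0.069], 0.6)]
[([0.478, -0.26, 0.008], 0.59)]
[([0.451, 0.258, 0.005], 0.8)]
```

Call:
arm_command(rows=[[0,0,0,-0.1,0,0,0],[0,0,0,-0.3,0,0,0],[0,0,0,-0.55,0,0,0],[0,0,0,-0.8,0,0,0],[0,0,0,-1,0,0,0]])

```text
time_s: 14.58
tcp_pos: [0.4757, -0.0238, 0.1973]
tool_rot: [[-0.87, 0.492, 0.002], [0.492, 0.87, -0.001], [-0.002, 0.001, -1.0]]
force: [0.9, -0.5, -0.3]
grip_width: 0.0852
grasp_force: 0.0
```

Call:
arm_command(rows=[[0,-0.07,-0.12,-0.04,0,0,0],[0,-0.2,-0.33,-0.04,0,0,0],[0,-0.33,-0.55,-0.04,0,0,0],[0,-0.41,-0.683,-0.04,0,0,0],[0,-0.41,-0.683,-0.04,0,0,0]])

```text
time_s: 15.0
tcp_pos: [0.4785, -0.1475, 0.201]
tool_rot: [[-0.868, 0.496, 0.001], [0.496, 0.868, -0.003], [-0.002, -0.002, -1.0]]
force: [-0.1, -0.1, 1.1]
grip_width: 0.0853
grasp_force: 0.0
```

Call:
arm_command(rows=[[0,-0.14,-0.23,0,0,0,0],[0,-0.28,-0.46,0,0,0,0],[0,-0.41,-0.683,0,0,0,0],[0,-0.41,-0.683,0,0,0,0],[0,-0.41,-0.683,0,0,0,0]])

```text
time_s: 15.42
tcp_pos: [0.481, -0.2637, 0.2001]
tool_rot: [[-0.869, 0.495, -0.0], [0.495, 0.869, 0.001], [0.001, 0.001, -1.0]]
force: [1.1, -0.4, -0.8]
grip_width: 0.0854
grasp_force: 0.0
```

```bash
python3 -c "
from plan import plan
plan([(.478,-.261,.098,60)])
from h import *
s=grab_frame('side'); cv2.imwrite('pics/a4.png',cv2.resize(s[180:340,220:400],None,fx=3,fy=3)[:,:,::-1])"
```

```text
at [ 0.481  -0.2637  0.2001 60.3173] w 0.0854 F [ 1.1 -0.4 -0.8] t 15.4 tilt [ 0.001  0.001 -1.   ]
-> [ 0.478 -0.261  0.098 60.   ]
    [0.027, 0.006, 0.681, 0.0, 0.0, 0.002] rows>=2.5
```

View pics/a4.png

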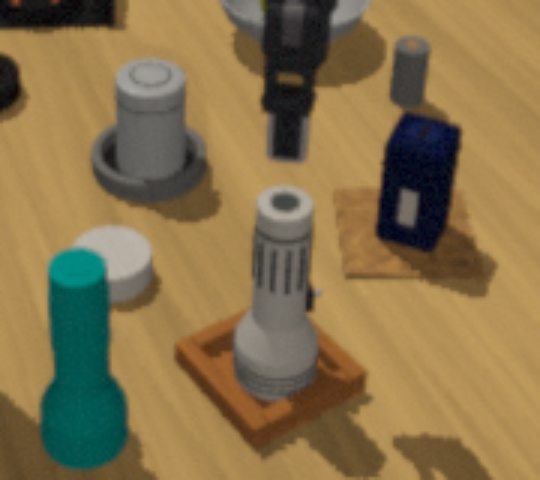

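Crop: the tin stands in the grey coaster (150,140), the dispenser on the mat (420,180), and the gripper is above the silver flashlight (280,290). Descend and grip.

Call:
arm_command(rows=[[0,0.02,0.005,0.12,0,0,0],[0,0.02,0.005,0.25,0,0,0],[0,0.02,0.005,0.38,0,0,0],[0,0.02,0.005,0.48,0,0,0],[0,0.02,0.005,0.55,0,0,0]])

```text
time_s: 15.88
tcp_pos: [0.4781, -0.2574, 0.116]
tool_rot: [[-0.871, 0.49, -0.003], [0.49, 0.871, 0.003], [0.004, 0.001, -1.0]]
force: [0.3, -0.1, -0.4]
grip_width: 0.0853
grasp_force: 0.0
```

Call:
arm_command(rows=[[0,0,0,0.07,0,0,0],[0,0,0,0.13,0,0,0],[0,0,0,0.13,0,0,0],[0.6,0,0,0.13,0,0,0],[1,0,0,0.13,0,0,0]])

```text
time_s: 16.3
tcp_pos: [0.4797, -0.2608, 0.0994]
tool_rot: [[-0.87, 0.492, 0.001], [0.492, 0.87, -0.001], [-0.002, -0.0, -1.0]]
force: [-0.9, -0.3, 0.1]
grip_width: 0.0639
grasp_force: 0.0
```

Call:
arm_command(rows=[[1,0,0,0,0,0,0],[1,0,0,0,0,0,0],[1,0,0,0,0,0,0],[1,0,0,0,0,0,0],[1,0,0,0,0,0,0]])

```text
time_s: 16.72
tcp_pos: [0.4797, -0.2613, 0.0996]
tool_rot: [[-0.87, 0.493, 0.002], [0.493, 0.87, -0.002], [-0.002, -0.001, -1.0]]
force: [-0.7, -0.4, 4.5]
grip_width: 0.033
grasp_force: 59.8
```

```bash
python3 -c "
from plan import plan
plan([(.478,-.261,.235,60.3),(.456,.26,.235,60.3),(.456,.26,.099,60.3)])
from h import *
for c in ('side','top'):
  grab_frame(c)
  for t in ('flashlight_mid',): print([(np.round(d['position'],3).tolist(),round(float(d['p']),2)) for d in models.tip_of(c,t)])"
```

```text
at [ 0.4797 -0.2613  0.0996 60.4858] w 0.033 F [-0.7 -0.4  4.5] t 16.7 tilt [-0.002 -0.001 -1.   ]
-> [ 0.478 -0.261  0.235 60.3  ]
    [0.011, -0.004, -0.903, 0.0, 0.0, 0.001] rows>=3.2
-> [ 0.456  0.26   0.235 60.3  ]
    [0.462, 0.736, -0.0, 0.0, 0.0, -0.0] rows>=3.1
    [0.462, 0.736, -0.0, 0.0, 0.0, -0.0] rows>=3.1
    [0.462, 0.736, -0.0, 0.0, 0.0, -0.0] rows>=3.1
    [0.462, 0.736, -0.0, 0.0, 0.0, -0.0] rows>=3.1
-> [ 0.456  0.26   0.099 60.3  ]
    [-0.0, 0.0, 0.907, 0.0, 0.0, -0.0] rows>=3.3
[([0.48, -0.26, 0.077], 0.83), ([0.348, -0.266, 0.068], 0.68)]
[([0.481, -0.258, 0.077], 0.37)]
```

Call:
arm_command(rows=[[1,0,0,-0.12,0,0,0],[1,0,0,-0.3,0,0,0],[1,0,0,-0.5,0,0,0],[1,0,0,-0.7,0,0,0],[1,0,0,-0.9,0,0,0]])

```text
time_s: 17.33
tcp_pos: [0.478, -0.2594, 0.233]
tool_rot: [[-0.87, 0.492, -0.003], [0.492, 0.87, 0.003], [0.004, 0.001, -1.0]]
force: [-0.1, 0.2, -2.3]
grip_width: 0.0328
grasp_force: 60.0
```

Call:
arm_command(rows=[[1,0.06,0.1,0,0,0,0],[1,0.15,0.24,0,0,0,0],[1,0.25,0.4,0,0,0,0],[1,0.35,0.56,0,0,0,0],[1,0.462,0.736,0,0,0,0]])

```text
time_s: 17.75
tcp_pos: [0.4719, -0.1289, 0.232]
tool_rot: [[-0.87, 0.493, -0.002], [0.493, 0.87, 0.002], [0.003, 0.0, -1.0]]
force: [1.0, 0.1, -2.9]
grip_width: 0.0326
grasp_force: 60.0
```

Call:
arm_command(rows=[[1,0.09,0.15,0,0,0,0],[1,0.185,0.294,0,0,0,0],[1,0.277,0.442,0,0,0,0],[1,0.37,0.589,0,0,0,0],[1,0.462,0.736,0,0,0,0]])

```text
time_s: 18.17
tcp_pos: [0.4657, 0.0016, 0.2321]
tool_rot: [[-0.87, 0.493, -0.003], [0.493, 0.87, 0.001], [0.003, -0.001, -1.0]]
force: [0.1, -0.4, -3.2]
grip_width: 0.0328
grasp_force: 60.0
```

Call:
arm_command(rows=[[1,0.09,0.15,0,0,0,0],[1,0.185,0.294,0,0,0,0],[1,0.277,0.442,0,0,0,0],[1,0.37,0.589,0,0,0,0],[1,0.462,0.736,0,0,0,0]])

```text
time_s: 18.58
tcp_pos: [0.4597, 0.1316, 0.232]
tool_rot: [[-0.87, 0.492, -0.003], [0.492, 0.87, 0.0], [0.003, -0.001, -1.0]]
force: [0.5, -0.5, -3.2]
grip_width: 0.0325
grasp_force: 60.0
```

Call:
arm_command(rows=[[1,0.11,0.17,0,0,0,0],[1,0.22,0.35,0,0,0,0],[1,0.32,0.51,0,0,0,0],[1,0.4,0.64,0,0,0,0],[1,0.462,0.736,0,0,0,0]])

```text
time_s: 19.0
tcp_pos: [0.4536, 0.2623, 0.2319]
tool_rot: [[-0.871, 0.491, -0.003], [0.491, 0.871, -0.0], [0.003, -0.002, -1.0]]
force: [0.8, -0.6, -2.5]
grip_width: 0.0324
grasp_force: 60.0
```

Call:
arm_command(rows=[[1,0,0,0.1,0,0,0],[1,0,0,0.25,0,0,0],[1,0,0,0.4,0,0,0],[1,0,0,0.5,0,0,0],[1,0,0,0.6,0,0,0]])

```text
time_s: 19.42
tcp_pos: [0.4531, 0.26, 0.1406]
tool_rot: [[-0.87, 0.492, -0.005], [0.492, 0.87, -0.001], [0.003, -0.003, -1.0]]
force: [-0.2, 0.1, -1.9]
grip_width: 0.0326
grasp_force: 60.1
```

```bash
python3 -c "
from plan import plan
plan([(.456,.26,.1,60.3)])
from h import *
for c in ('side','top'):
  s=grab_frame(c)
  for t in ('flashlight_mid','charger_floor'): print([(np.round(d['position'],3).tolist(),round(float(d['p']),2)) for d in models.tip_of(c,t)])
  if c=='side': cv2.imwrite('pics/a5.png',cv2.resize(s[80:240,150:330],None,fx=3,fy=3)[:,:,::-1])"
```

```text
at [ 0.4531  0.26    0.1406 60.5167] w 0.0326 F [-0.2  0.1 -1.9] t 19.4 tilt [ 0.003 -0.003 -1.   ]
-> [ 0.456  0.26   0.1   60.3  ]
    [-0.017, 0.01, 0.271, 0.0, 0.0, 0.001] rows>=1.0
[([0.35, -0.269, 0.07], 0.93), ([0.452, 0.261, 0.113], 0.56)]
[([0.459, 0.258, 0.004], 0.57)]
[([0.354, -0.267, 0.07], 0.81)]
[([0.451, 0.256, 0.005], 0.96)]
```

View pics/a5.png

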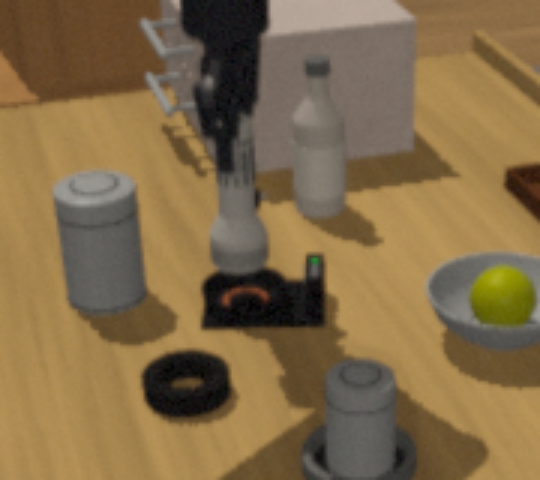

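Crop: flashlight hangs upright with its head at (240,245), right over the cup (ring at (246,297)). Small correction in +x and -y, then lower.

Call:
arm_command(rows=[[1,-0.024,0,0,0,0,0],[1,-0.024,0,0.06,0,0,0],[1,-0.024,0,0.12,0,0,0],[1,-0.024,0,0.18,0,0,0],[1,-0.024,0,0.22,0,0,0]])

```text
time_s: 20.13
tcp_pos: [0.4574, 0.2581, 0.1087]
tool_rot: [[-0.87, 0.493, -0.002], [0.493, 0.87, -0.001], [0.002, -0.002, -1.0]]
force: [-0.3, 0.3, -2.5]
grip_width: 0.0324
grasp_force: 60.2
```

Call:
arm_command(rows=[[1,0,0,0.015,0,0,0],[1,0,0,0.03,0,0,0],[1,0,0,0.04,0,0,0],[1,0,0,0.04,0,0,0],[1,0,0,0.04,0,0,0]])

```text
time_s: 20.55
tcp_pos: [0.4586, 0.2587, 0.1047]
tool_rot: [[-0.87, 0.492, 0.0], [0.492, 0.87, 0.0], [-0.0, 0.0, -1.0]]
force: [-0.1, -0.7, -2.6]
grip_width: 0.0327
grasp_force: 60.2
```

```bash
python3 -c "
from plan import plan
plan([(.456,.258,.0995,60.3)])
from h import *
for c in ('side','top'):
  s=grab_frame(c)
  for t in ('flashlight_mid','charger_floor'): print([(np.round(d['position'],3).tolist(),round(float(d['p']),2)) for d in models.tip_of(c,t)])"
```

```text
at [ 0.4586  0.2587  0.1047 60.498 ] w 0.0327 F [-0.1 -0.7 -2.6] t 20.6 tilt [-0.  0. -1.]
-> [ 0.456   0.258   0.0995 60.3   ]
    [0.013, -0.013, 0.035, 0.0, 0.0, 0.001] rows>=0.1
[([0.476, -0.023, 0.048], 0.7), ([0.458, 0.261, 0.08], 0.65), ([0.349, -0.266, 0.068], 0.62)]
[([0.458, 0.259, -0.0], 0.89), ([0.671, 0.13, 0.002], 0.31)]
[([0.352, -0.267, 0.07], 0.9), ([0.458, 0.265, 0.081], 0.61)]
[([0.452, 0.258, 0.004], 0.61)]
```

Call:
arm_command(rows=[[1,0.008,-0.015,0.01,0,0,0],[1,0.008,-0.015,0.02,0,0,0],[1,0.008,-0.015,0.03,0,0,0],[1,0.008,-0.015,0.033,0,0,0],[1,0.008,-0.015,0.033,0,0,0]])

```text
time_s: 21.27
tcp_pos: [0.4562, 0.2571, 0.0996]
tool_rot: [[-0.87, 0.492, -0.0], [0.492, 0.87, -0.0], [0.0, -0.0, -1.0]]
force: [-0.9, 0.2, 0.1]
grip_width: 0.0325
grasp_force: 60.4
```

```bash
python3 -c "
from plan import plan
plan([(.456,.258,.0995,60.3)])"
```

```text
at [ 0.4562  0.2571  0.0996 60.4976] w 0.0325 F [-0.9  0.2  0.1] t 21.3 tilt [ 0. -0. -1.]
-> [ 0.456   0.258   0.0995 60.3   ]
    [0.004, 0.005, 0.001, 0.0, 0.0, 0.001] rows>=0.0
```

Seated (the weight has left the wrist). Release, rise, check, and plan the last transfer.

Call:
arm_command(rows=[[0,0,0,0,0,0,0],[0,0,0,0,0,0,0],[0,0,0,0,0,0,0],[0,0,0,0,0,0,0]])

```text
time_s: 21.6
tcp_pos: [0.4566, 0.2574, 0.0999]
tool_rot: [[-0.87, 0.492, 0.001], [0.492, 0.87, 0.0], [-0.001, 0.001, -1.0]]
force: [-0.2, 0.8, 0.6]
grip_width: 0.0793
grasp_force: 0.0
```

Call:
arm_command(rows=[[0,0,0,-0.1,0,0,0],[0,0,0,-0.25,0,0,0],[0,0,0,-0.45,0,0,0],[0,0,0,-0.65,0,0,0],[0,0,0,-0.7,0,0,0]])

```text
time_s: 22.02
tcp_pos: [0.4595, 0.2585, 0.2103]
tool_rot: [[-0.87, 0.492, 0.01], [0.492, 0.87, 0.004], [-0.007, 0.008, -1.0]]
force: [1.2, 0.0, 0.9]
grip_width: 0.0853
grasp_force: 0.0
```

```bash
python3 -c "
from plan import plan
plan([(.635,-.165,.17,45.2),(.635,-.165,.048,45.2)])
from h import *
for c in ('side','top'):
  s=grab_frame(c)
  for t in ('flashlight_mid','charger_floor','dispenser_mid','tray_floor'): print(t,[(np.round(d['position'],3).tolist(),round(float(d['p']),2)) for d in models.tip_of(c,t)])
  if c=='side': S=cv2.resize(s[90:250,160:340],(540,480))
  else: cv2.imwrite('pics/a6.png',np.hstack([S,rect('top',s,.4755,-.261,.018,.07,240).repeat(2,0)[:480]])[:,:,::-1])"
```

```text
at [ 0.4595  0.2585  0.2103 60.5036] w 0.0853 F [1.2 0.  0.9] t 22.0 tilt [-0.007  0.008 -1.   ]
-> [ 0.635 -0.165  0.17  45.2  ]
    [-0.602, -0.47, 0.067, 0.0, 0.0, 0.021] rows>=2.8
    [-0.632, -0.429, 0.067, 0.0, 0.0, 0.021] rows>=2.8
    [-0.659, -0.386, 0.067, 0.0, 0.0, 0.021] rows>=2.8
    [-0.684, -0.341, 0.067, 0.0, 0.0, 0.021] rows>=2.8
-> [ 0.635 -0.165  0.048 45.2  ]
    [0.0, 0.0, 0.813, 0.0, 0.0, -0.0] rows>=2.9
flashlight_mid [([0.348, -0.266, 0.067], 0.79), ([0.456, 0.26, 0.075], 0.72)]
charger_floor [([0.456, 0.258, 0.003], 0.82)]
dispenser_mid [([0.634, -0.164, 0.05], 0.85), ([0.453, 0.258, 0.074], 0.4), ([0.633, -0.16, 0.005], 0.19)]
tray_floor [([0.475, -0.261, 0.003], 0.62)]
flashlight_mid [([0.351, -0.269, 0.07], 0.72), ([0.635, -0.167, 0.003], 0.69), ([0.456, 0.259, 0.076], 0.56)]
charger_floor [([0.451, 0.257, 0.007], 0.77)]
dispenser_mid [([0.638, -0.162, 0.051], 0.87)]
tray_floor [([0.475, -0.26, 0.009], 0.73)]
```

View pics/a6.png

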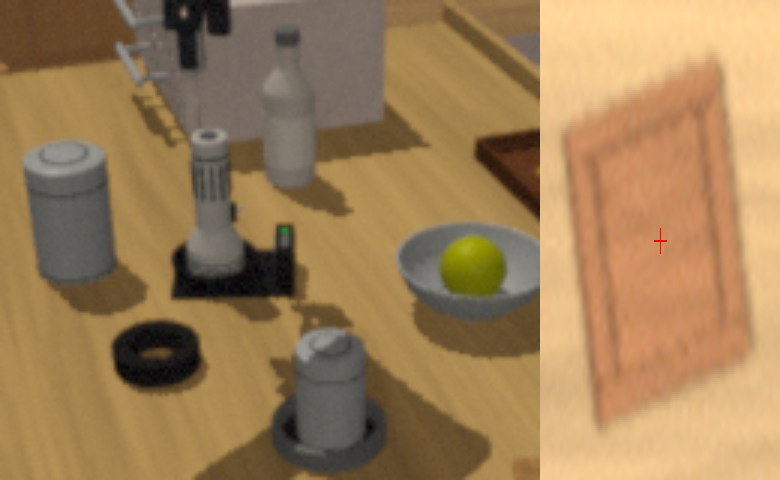

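The flashlight stands upright in the charger cup (215,220) and the tin in the coaster (330,400). The empty tray centres on my estimate (0.4755,-0.2605) and is at 14°. On to the dispenser.

Call:
arm_command(rows=[[0,-0.2,-0.15,0,0,0,0.007],[0,-0.4,-0.31,0.02,0,0,0.014],[0,-0.602,-0.47,0.067,0,0,0.021],[0,-0.602,-0.47,0.067,0,0,0.021]])

```text
time_s: 22.85
tcp_pos: [0.5016, 0.1458, 0.1931]
tool_rot: [[-0.832, 0.554, -0.001], [0.554, 0.832, -0.004], [-0.001, -0.004, -1.0]]
force: [-1.4, 0.2, -0.1]
grip_width: 0.0853
grasp_force: 0.0
```

Call:
arm_command(rows=[[0,-0.2,-0.14,0.02,0,0,0.007],[0,-0.42,-0.28,0.04,0,0,0.014],[0,-0.632,-0.429,0.067,0,0,0.021],[0,-0.632,-0.429,0.067,0,0,0.021]])

```text
time_s: 23.18
tcp_pos: [0.5459, 0.0399, 0.1835]
tool_rot: [[-0.794, 0.608, 0.0], [0.608, 0.794, -0.003], [-0.002, -0.002, -1.0]]
force: [-0.1, 0.7, 0.1]
grip_width: 0.0853
grasp_force: 0.0
```

Call:
arm_command(rows=[[0,-0.22,-0.13,0.02,0,0,0.007],[0,-0.44,-0.26,0.04,0,0,0.014],[0,-0.659,-0.386,0.067,0,0,0.021],[0,-0.659,-0.386,0.067,0,0,0.021]])

```text
time_s: 23.52
tcp_pos: [0.5897, -0.0657, 0.1734]
tool_rot: [[-0.753, 0.658, 0.001], [0.658, 0.753, -0.003], [-0.002, -0.002, -1.0]]
force: [0.6, 0.5, 0.5]
grip_width: 0.0855
grasp_force: 0.0
```

Call:
arm_command(rows=[[0,-0.22,-0.11,0.02,0,0,0.007],[0,-0.45,-0.23,0.04,0,0,0.014],[0,-0.684,-0.341,0.067,0,0,0.021],[0,-0.684,-0.341,0.067,0,0,0.021],[0,-0.684,-0.341,0.067,0,0,0.021]])

```text
time_s: 23.93
tcp_pos: [0.632, -0.1669, 0.163]
tool_rot: [[-0.71, 0.704, -0.002], [0.704, 0.71, 0.001], [0.002, -0.0, -1.0]]
force: [-0.4, 0.4, -0.3]
grip_width: 0.0859
grasp_force: 0.0
```

```bash
python3 -c "
from plan import plan
plan([(.635,-.165,.0475,45.2)])"
```

```text
at [ 0.632  -0.1669  0.163  45.2336] w 0.0859 F [-0.4  0.4 -0.3] t 23.9 tilt [ 0.002 -0.    -1.   ]
-> [ 0.635  -0.165   0.0475 45.2   ]
    [-0.005, 0.023, 0.77, 0.0, 0.0, 0.0] rows>=2.8
```

Call:
arm_command(rows=[[0,-0.005,0.015,0.15,0,0,0],[0,-0.005,0.015,0.3,0,0,0],[0,-0.005,0.015,0.45,0,0,0],[0,-0.005,0.015,0.55,0,0,0],[0,-0.005,0.015,0.62,0,0,0]])

```text
time_s: 24.35
tcp_pos: [0.6324, -0.162, 0.0688]
tool_rot: [[-0.713, 0.701, -0.004], [0.701, 0.713, 0.002], [0.005, -0.001, -1.0]]
force: [-0.3, -0.4, -0.4]
grip_width: 0.0854
grasp_force: 0.0
```

Call:
arm_command(rows=[[0,0,0,0.08,0,0,0],[0,0,0,0.15,0,0,0],[0,0,0,0.15,0,0,0],[0.6,0,0,0.15,0,0,0],[1,0,0,0.15,0,0,0]])

```text
time_s: 24.77
tcp_pos: [0.6351, -0.1651, 0.0499]
tool_rot: [[-0.712, 0.702, 0.002], [0.702, 0.712, -0.001], [-0.002, 0.001, -1.0]]
force: [-0.5, 0.3, 0.9]
grip_width: 0.0638
grasp_force: 0.0
```

Call:
arm_command(rows=[[1,0,0,0,0,0,0],[1,0,0,0,0,0,0],[1,0,0,0,0,0,0],[1,0,0,0,0,0,0],[1,0,0,0,0,0,0]])

```text
time_s: 25.18
tcp_pos: [0.6355, -0.1655, 0.0504]
tool_rot: [[-0.712, 0.703, 0.003], [0.703, 0.712, -0.001], [-0.003, 0.001, -1.0]]
force: [0.5, -0.6, 5.0]
grip_width: 0.0456
grasp_force: 62.3
```

```bash
python3 -c "
from plan import plan
plan([(.634,-.165,.125,45.2),(.4755,-.2605,.125,14)])"
```

```text
at [ 0.6355 -0.1655  0.0504 45.3668] w 0.0456 F [ 0.5 -0.6  5. ] t 25.2 tilt [-0.003  0.001 -1.   ]
-> [ 0.634 -0.165  0.125 45.2  ]
    [0.01, -0.005, -0.497, 0.0, 0.0, 0.001] rows>=1.8
-> [ 0.4755 -0.2605  0.125  14.    ]
    [0.151, -0.598, -0.0, 0.0, 0.0, 0.087] rows>=2.2
    [-0.016, -0.617, -0.0, 0.0, 0.0, 0.087] rows>=2.2
```

Call:
arm_command(rows=[[1,0,0,-0.1,0,0,0],[1,0,0,-0.22,0,0,0],[1,0,0,-0.36,0,0,0],[1,0,0,-0.5,0,0,0],[1,0,0,-0.5,0,0,0]])

```text
time_s: 25.6
tcp_pos: [0.6369, -0.1658, 0.1281]
tool_rot: [[-0.712, 0.702, 0.007], [0.702, 0.712, -0.003], [-0.007, 0.003, -1.0]]
force: [0.4, -0.3, 0.1]
grip_width: 0.0454
grasp_force: 61.8
```

Call:
arm_command(rows=[[1,0.025,-0.1,0,0,0,0.015],[1,0.053,-0.21,0,0,0,0.031],[1,0.085,-0.335,0,0,0,0.049],[1,0.118,-0.466,0,0,0,0.068],[1,0.151,-0.598,0,0,0,0.087]])

```text
time_s: 26.02
tcp_pos: [0.5531, -0.2123, 0.1215]
tool_rot: [[-0.494, 0.87, -0.003], [0.87, 0.494, 0.002], [0.003, -0.002, -1.0]]
force: [-0.6, 0.2, -2.3]
grip_width: 0.0456
grasp_force: 61.9
```

Call:
arm_command(rows=[[1,-0.003,-0.14,0,0,0,0.02],[1,-0.007,-0.28,0,0,0,0.04],[1,-0.011,-0.42,0,0,0,0.06],[1,-0.014,-0.54,0,0,0,0.077],[1,-0.016,-0.617,0,0,0,0.087]])

```text
time_s: 26.43
tcp_pos: [0.4733, -0.2606, 0.1218]
tool_rot: [[-0.24, 0.971, -0.004], [0.971, 0.24, 0.002], [0.003, -0.003, -1.0]]
force: [-0.4, 0.5, -3.2]
grip_width: 0.0455
grasp_force: 62.0
```

Call:
arm_command(rows=[[1,0,0,0.1,0,0,0],[1,0,0,0.2,0,0,0],[1,0,0,0.3,0,0,0],[1,0,0,0.3,0,0,0]])

```text
time_s: 26.77
tcp_pos: [0.473, -0.2585, 0.0746]
tool_rot: [[-0.243, 0.97, -0.007], [0.97, 0.243, 0.005], [0.007, -0.005, -1.0]]
force: [-0.6, 0.5, -2.1]
grip_width: 0.0454
grasp_force: 62.0
```

```bash
python3 -c "
from plan import plan
plan([(.4755,-.2605,.0528,14)])
from h import *
for c in ('side','top'):
  s=grab_frame(c)
  for t in ('dispenser_mid','tray_floor'): print(t,[(np.round(d['position'],3).tolist(),round(float(d['p']),2)) for d in models.tip_of(c,t)])
  if c=='side': cv2.imwrite('pics/a7.png',cv2.resize(s[180:340,220:400],(540,480))[:,:,::-1])"
```

```text
at [ 0.473  -0.2585  0.0746 14.0473] w 0.0454 F [-0.6  0.5 -2.1] t 26.8 tilt [ 0.007 -0.005 -1.   ]
-> [ 0.4755 -0.2605  0.0528 14.    ]
    [-0.017, 0.013, 0.145, 0.0, 0.0, 0.0] rows>=0.5
dispenser_mid [([0.474, -0.261, 0.072], 0.92)]
tray_floor [([0.48, -0.261, 0.008], 0.6), ([0.371, 0.128, 0.008], 0.51)]
dispenser_mid [([0.479, -0.257, 0.076], 0.61)]
tray_floor [([0.479, -0.261, 0.008], 0.6)]
```

View pics/a7.png

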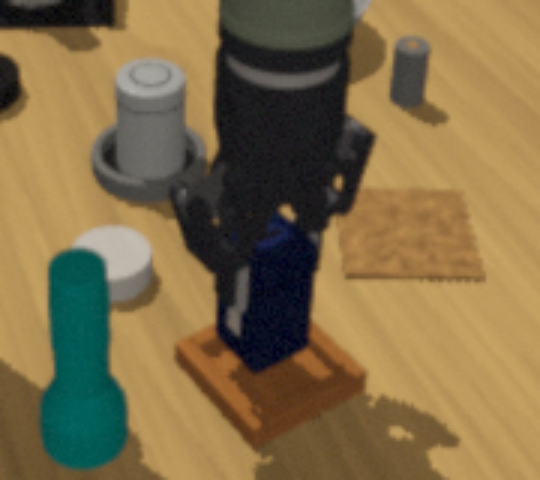

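The dispenser is square to the tray just above it (265,300). Lower.

Call:
arm_command(rows=[[1,-0.008,0.01,0.04,0,0,0],[1,-0.008,0.01,0.08,0,0,0],[1,-0.008,0.01,0.11,0,0,0],[1,-0.008,0.01,0.13,0,0,0],[1,-0.008,0.01,0.14,0,0,0]])

```text
time_s: 27.48
tcp_pos: [0.4772, -0.2611, 0.0568]
tool_rot: [[-0.243, 0.97, -0.001], [0.97, 0.243, 0.001], [0.001, -0.001, -1.0]]
force: [-0.1, -0.2, -1.2]
grip_width: 0.0455
grasp_force: 62.0
```

Call:
arm_command(rows=[[1,0,0,0,0,0,0],[1,0,0,0,0,0,0],[1,0,0,0,0,0,0]])

```text
time_s: 27.73
tcp_pos: [0.4779, -0.2618, 0.058]
tool_rot: [[-0.243, 0.97, 0.0], [0.97, 0.243, -0.0], [-0.0, 0.0, -1.0]]
force: [-0.7, 0.3, -3.1]
grip_width: 0.0452
grasp_force: 62.0
```

Still about 5 mm to go.

Call:
arm_command(rows=[[1,0,0,0.01,0,0,0],[1,0,0,0.02,0,0,0],[1,0,0,0.03,0,0,0],[1,0,0,0.035,0,0,0],[1,0,0,0.035,0,0,0]])

```text
time_s: 28.15
tcp_pos: [0.4777, -0.2616, 0.0526]
tool_rot: [[-0.243, 0.97, -0.0], [0.97, 0.243, 0.0], [0.0, -0.0, -1.0]]
force: [0.5, 0.0, -2.3]
grip_width: 0.0459
grasp_force: 62.2
```

Call:
arm_command(rows=[[1,0,0,0,0,0,0],[0,0,0,0,0,0,0],[0,0,0,0,0,0,0],[0,0,0,0,0,0,0],[0,0,0,0,0,0,0]])

```text
time_s: 28.57
tcp_pos: [0.4781, -0.2618, 0.053]
tool_rot: [[-0.243, 0.97, 0.001], [0.97, 0.243, -0.001], [-0.001, 0.001, -1.0]]
force: [-0.3, -0.2, 0.1]
grip_width: 0.0855
grasp_force: 0.0
```

Call:
arm_command(rows=[[0,0,0,-0.1,0,0,0],[0,0,0,-0.25,0,0,0],[0,0,0,-0.45,0,0,0],[0,0,0,-0.7,0,0,0],[0,0,0,-0.95,0,0,0]])

```text
time_s: 28.98
tcp_pos: [0.4771, -0.2611, 0.1959]
tool_rot: [[-0.243, 0.97, -0.002], [0.97, 0.243, 0.001], [0.002, -0.001, -1.0]]
force: [1.5, -0.4, -0.5]
grip_width: 0.0853
grasp_force: 0.0
```

Call:
arm_command(rows=[[0,0,0,-0.3,0,0,0],[0,0,0,-0.4,0,0,0],[0,0,0,-0.4,0,0,0],[0,0,0,-0.4,0,0,0]])

```text
time_s: 29.32
tcp_pos: [0.4785, -0.2622, 0.257]
tool_rot: [[-0.243, 0.97, 0.003], [0.97, 0.243, -0.003], [-0.003, 0.003, -1.0]]
force: [-0.7, -0.2, -0.9]
grip_width: 0.0855
grasp_force: 0.0
```

```bash
python3 -c "
from plan import plan
plan([])
from h import *
for c in ('side','top'):
  s=grab_frame(c)
  for t in 'dispenser_mid tray_floor tin_mid coaster_floor flashlight_mid charger_floor bowl chew_mid balm_mid'.split(): print(t,[(np.round(d['position'],3).tolist(),round(float(d['p']),2)) for d in models.tip_of(c,t)])
  if c=='side': S=s
  else: cv2.imwrite('pics/a8.png',np.hstack([cv2.resize(S[130:340,150:400],(500,420)),rect('top',s,.4755,-.261,.096,.09,420)[:,70:350]])[:,:,::-1])"
```

```text
at [ 0.4785 -0.2622  0.257  14.0589] w 0.0855 F [-0.7 -0.2 -0.9] t 29.3 tilt [-0.003  0.003 -1.   ]
dispenser_mid [([0.474, -0.263, 0.053], 0.76)]
tray_floor [([0.48, -0.266, 0.002], 0.6)]
tin_mid [([0.476, -0.025, 0.048], 0.9), ([0.335, 0.32, 0.057], 0.86)]
coaster_floor [([0.475, -0.023, 0.005], 0.89)]
flashlight_mid [([0.348, -0.266, 0.069], 0.82), ([0.456, 0.258, 0.076], 0.67)]
charger_floor [([0.458, 0.26, 0.004], 0.76)]
bowl [([0.67, 0.127, 0.002], 0.91), ([0.408, -0.133, 0.015], 0.61)]
chew_mid [([0.374, 0.127, 0.009], 0.6)]
balm_mid [([0.412, -0.133, 0.013], 0.81), ([0.478, -0.024, 0.049], 0.51)]
dispenser_mid [([0.482, -0.257, 0.054], 0.78), ([0.476, -0.02, 0.002], 0.55)]
tray_floor [([0.635, -0.167, 0.006], 0.34)]
tin_mid [([0.337, 0.319, 0.062], 0.95), ([0.474, -0.025, 0.047], 0.72)]
coaster_floor [([0.479, -0.018, 0.005], 0.91)]
flashlight_mid [([0.456, 0.26, 0.074], 0.76)]
charger_floor [([0.454, 0.258, 0.004], 0.59)]
bowl [([0.665, 0.129, -0.001], 0.72)]
chew_mid [([0.367, 0.126, 0.01], 0.85)]
balm_mid [([0.412, -0.133, 0.012], 0.81)]
```

View pics/a8.png

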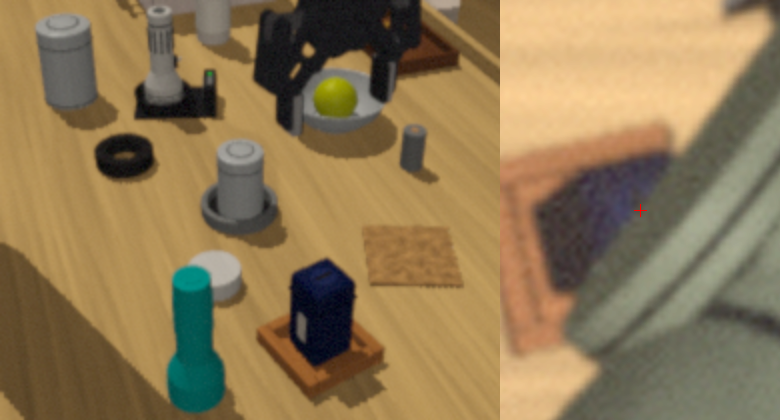

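All three stand upright in their holders: flashlight (162,60), tin (240,180), dispenser square in the tray (322,315). The bystanders are where they were, and the gripper is clear.

```bash
python3 -c "
from cell import job
print(job.close_job())"
```

```text
the job is handed in; nothing more can be done
None
```

I handed the job in at about 30 s, with the flashlight in the charger, the treat tin in the coaster and the dispenser square in the tray; all three stood upright and the bowl, chew ring and balm tin had not moved in the last pictures, but the hand-in returned no verdict.

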